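Centre the bicycle bell on the turning stand

TASK

The yellow bell was set down off-centre on the small round pad of the bench stand and will not run true when the pad is turned. With light taps of the fingertips, push it to the middle of the pad so that its dome, seen from above, lies inside the white ring all round, still standing upright on its foot. Never pinch, lift or topple the bell or push it hard, and leave the jar, the tire lever and the spoke wrench where they are.

Things in the scene. Friction and masses are not known exactly. Their poses are not given: they have to be found in the camera images.
- pad_centre (a point): Centre of the top of the small round black rubber pad where the bell must stand: level, 90 mm diameter, 16 mm thick, top 80 mm above the worktop, locked (neither turns nor moves). White ring on it: inner radius 34, outer 37 mm. Below: column on a base disc 110 mm across, 12 mm high; red lock knob at 36 mm height, within 53 mm of the axis.
- bell: Yellow bell, 60 to 110 g, loose on the pad, 15 to 24 mm off centre at the start. Origin: centre of the foot's underside, z up along its axis. Black foot 26 mm diameter, 16 mm high; over it the dome, radius 28 mm from 16 to 24 mm up, rounding in to the top at 48 mm (nut to 51). Pushed slowly at the dome's rim it slides; pushed high or hard it tips off its narrow foot.
- striker (a point): Ball end (8 mm) of the bell's thin steel striker, a 4 mm rod that sticks out of the dome's rim along the bell's -x axis, level, 18 mm above the foot's underside. The ball's centre is 35 mm from the bell's axis. At the start it points across the pad, away from the side on which the dome overhangs.
- jar: Glass jar of washers with dark steel lid, 68 mm diameter, 74 mm high, standing on the worktop near the stand; bystander. Origin: centre of its underside.
- lever: Red plastic tire lever, 121 mm long, 16 mm wide, 9 mm high, lying on the worktop near the stand; bystander. Origin: underside, about its middle; x along its length.
- spoke_wrench: Stainless spoke wrench, round middle 32 mm diameter with two short arms, 82 mm long, 7 mm high, lying on the worktop near the stand; bystander. Origin: centre of its underside; x along its length.
Mind the look-alikes: they are no part of the job. Of the things shaped like the bell, the yellow one is meant.

How it is judged:
By the outcome, as a careful person would: the job done as asked, in the order asked, and still so for the second after the job is handed in, with the robot touching nothing.
It also fails if it takes over 51 s, if anything falls off the work surface, if the arm or the gripper's body presses on something with over 40 N, if the wrist force passes 120 N, or if a joint passes its speed limit or range.

ROBOT

A 6-joint arm with a two-finger parallel gripper is mounted at the origin on the work surface. World frame = base frame: x ahead of the robot, y to its left, z up, the work surface at z = 0. Lengths are in m, angles in rad, forces in N, time in s.
With the tool pointing down it reaches from about 0.25 to 0.775 m from the base axis. Payload 4 kg.
Tool frame: the origin (TCP) lies midway between the tips of the shut fingers; the grasp point (between the pads) lies 19 mm behind it; z points along the fingers, y is the line along which they close (so a half turn about z gives the same grasp; the last joint's range is limited). The gripper opens to 94 mm and grips with 3 to 60 N. Pads are 16 mm wide; open, the fingers measure 119 mm over their backs; the gripper's body (75 mm by 177 mm) begins 78 mm behind the grasp point.
Start: joints at [-1.327, 0.087, 1.371, -0, 1.684, -0.103], TCP at [0.187, -0.517, 0.206] pointing down, gripper open.
Joint ranges: [-3.1, 3.1], [-0.76, 2.03], [0.27, 2.55], [-1.08, 4.22], [0.17, 2.65], [-2.57, 2.57]. Speed limits (rad/s): [2.79, 2.79, 3.14, 3.14, 3.14, 3.14].

INTERFACE

Orientations are given as [roll, pitch, yaw] about the fixed x, y, z axes, in that order (R = Rz(yaw) Ry(pitch) Rx(roll)).
In Python, from bench import get_obs, snapshot, close_job gives the robot as it stands. The module is installed in compiled form; this text tells all that it offers.
- The arm moves only by the tool drive_tool, never from a script. Its argument "commands" is a list of rows, each a list of 6 numbers: the shift along the tool's x, y, z in units of 0.04 m (1.0 is 0.04 m), then the turn, a rotation vector about the tool's x, y, z in units of 0.1 rad (1.0 is 0.1 rad). In form: [[dx, dy, dz, wx, wy, wz], ...]. A call has 1 to 20 rows; each row shifts and turns the commanded pose from where the row before left it, along the tool's axes as they then stand; what a row does not reach is not made up. A row lasts 1/8 s, in which the tool goes at most 62.5 mm and 10.7 degrees, less where a joint would pass 70% of its speed; a pose out of reach is approached as far as the arm can. A call with a number of a shift or a turn outside -1 to 1 is refused whole. A call with a gripper value outside its range is refused whole. "gripper" is the closure, from 0 (fully open) to 1 (shut), set as the call begins (left out, the last holds). The fingers move at their own pace and stop on an object; the grip force is fixed at half the most. Time passes only in rows, so rows that do not move let the fingers close. It gives the time, the measured TCP pose, the force, the opening and the grip force at its end, in the units of the state.
- get_obs(): the state, without advancing time (a new reading comes with each control period).
- snapshot(name): name is "side" or "top"; returns a dict with "image" (420x560x3 uint8, blue, green, red), "range_z" (420x560 float32, m along the optical axis (not along the pixel's ray), 0 where there is no reading), "fx", "fy", "cx", "cy" (pixels), "rvec" (rotation vector, rad) and "tvec" (3), from world to camera coordinates, as OpenCV has them. Camera axes: x right, y down, z forward; pixel columns grow to the right and rows downward; lengths in m; the calibration is good to about 2 mm. A picture is of the moment at which its call begins.
- close_job(): hands the job in; it is judged then, once.
The state is a dict: "time": time; "joint_positions": joint angles; "qvel": joint speeds; "joint_torque": joint torques, N m; "tool_pos": TCP position; "ee_rot": TCP orientation; "wrist_force": force on the tool from outside, world axes, zero at the start; "wrist_torque": the same for the moment, N m; "width": finger opening in m; "finger_force": force on a finger pad.
Only numpy, scipy, OpenCV 4.12 (cv2) and the standard library are available. Lean on these libraries where they do the work, as an engineer would, in place of code of your own. Each camera call takes 0.05 s, during which the arm holds its last target. There are 200 camera calls.

## Working session

There is one attempt and no reset: what is moved stays moved. The work goes in short steps, Python scripts to look and compute and a tool call to move; the robot and the scene stay as the last step left them, time stands still between calls to the robot, and variables do not carry over. Pictures are saved under pics/ and viewed, at most 10 in all, crops included, and the job is handed in when it is done.

Besides the shell and the picture viewer there is one more tool, called as a command line: name --pt "numbers of a row" for each row, then --argument value for the rest. drive_tool: Moves the arm, as the interface text tells. Its arguments: {"type":"object","properties":{"commands":{"type":"array"},"gripper":{"type":"number"}},"required":["commands"]}

```bash
mkdir -p pics; cat > h.py <<'E'
import numpy as np,cv2
from bench import get_obs,snapshot,close_job
def cloud(s):
    z=s["range_z"];v,u=np.mgrid[:420,:560]
    P=np.stack([(u-s["cx"])/s["fx"]*z,(v-s["cy"])/s["fy"]*z,z],-1)
    R=cv2.Rodrigues(np.array(s["rvec"],float))[0]
    W=(P-np.array(s["tvec"],float).ravel())@R
    W[z==0]=np.nan
    return W
def proj(s,p):
    K=np.array([[s["fx"],0,s["cx"]],[0,s["fy"],s["cy"]],[0,0,1.]])
    return cv2.projectPoints(np.array(p,float).reshape(-1,1,3),np.array(s["rvec"],float),np.array(s["tvec"],float),K,None)[0][:,0]
E
python3 - <<'E'
from h import *
a=snapshot("top");b=snapshot("side")
for n,s in(("top",a),("side",b)):
    R=cv2.Rodrigues(np.array(s["rvec"],float))[0];print(n,-R.T@np.array(s["tvec"],float).ravel(),R[2],s["fx"])
    cv2.imwrite(f"pics/{n}0.png",s["image"])
    W=cloud(s);h=cv2.cvtColor(s["image"],cv2.COLOR_BGR2HSV)
    m=cv2.inRange(h,(20,110,80),(35,255,255))
    k,l,st,c=cv2.connectedComponentsWithStats(m)
    for i in range(1,k):
        if st[i,4]>40:
            w=W[l==i];print(st[i],c[i],np.nanmedian(w,0),np.nanmax(w[:,2]))
E
```

```text
top [0.45513601 0.03017228 0.90599635] [ 0.17313535 -0.02971783 -0.98444959] 500.7124612547284
[392   0  23   7 114] [404.97368421   2.92982456] [ 1.54219189 -0.50148581 -0.74856313] -0.7371284666856205
[417   0  19   8 119] [427.19327731   3.12605042] [ 1.54308048 -0.58160826 -0.74838719] -0.7400575309647518
[458   0  25   9  87] [474.13793103   4.94252874] [ 1.54244538 -0.76483873 -0.74827744] -0.7382098424578337
[ 486    0   32   52 1327] [501.55312735  24.81085154] [ 1.46667787 -0.85035523 -0.7488099 ] -0.735489511623346
[521   0  11  52 294] [526.86394558  22.87755102] [ 1.48120523 -0.94709429 -0.749087  ] -0.7386961370402292
[ 532    0   28   53 1260] [546.78968254  25.49761905] [ 1.46978662 -1.02123822 -0.7489888 ] -0.7333941966494736
[152  24  27   3  44] [165.11363636  24.5       ] [ 1.17813896  0.27764214 -0.32326279] -0.31400808912977046
[181  24  28   5  44] [194.56818182  25.40909091] [ 1.17722523  0.20554663 -0.32217747] -0.31630963421929764
[249  27  44   4  95] [270.14736842  28.16842105] [ 1.17783389  0.00336783 -0.32451994] -0.31595956547851717
[337  29  46   5  70] [358.78571429  30.35714286] [ 1.17789672 -0.23572175 -0.32367714] -0.31544514374194355
[284 262  37  37 988] [301.70546559 280.07692308] [ 0.49026838 -0.04211089  0.12147432] 0.13078119921279832
side [ 0.32493208 -0.41577299  0.57089259] [ 0.40118574  0.61736423 -0.67669152] 414.06103529486563
[ 220  234   39   37 1114] [239.2513465  252.21454219] [ 0.48410342 -0.05654283  0.11754895] 0.12901770835700666
```

View pics/top0.png

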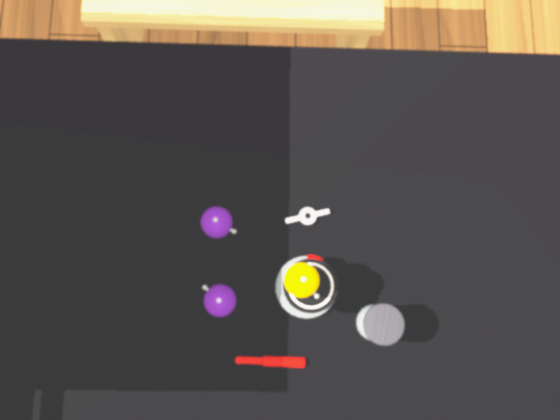

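View pics/side0.png

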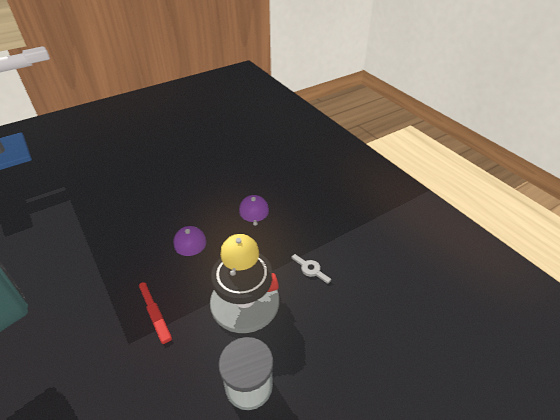

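The only yellow bell is the one on the stand, at (302,280) in the top view. The purple ones at (216,222) and (220,300) are look-alikes standing on the bench. Next I'll confirm it in a crop and measure.

```bash
cat >> h.py <<'E'
from scipy.optimize import least_squares
def ray(s,uv,z):
    R=cv2.Rodrigues(np.array(s["rvec"],float))[0];C=-R.T@np.array(s["tvec"],float).ravel()
    uv=np.asarray(uv,float).reshape(-1,2)
    d=np.c_[(uv[:,0]-s["cx"])/s["fx"],(uv[:,1]-s["cy"])/s["fy"],np.ones(len(uv))]@R
    return (C+d*((z-C[2])/d[:,2])[:,None])[:,:2]
def bellpts():
    a=np.linspace(0,2*np.pi,40,endpoint=False);t=np.linspace(0,np.pi/2,8)
    r=np.r_[28,28*np.cos(t)]/1e3;z=np.r_[16,24+24*np.sin(t)]/1e3+.08
    return np.array([[rr*np.cos(x),rr*np.sin(x),zz] for rr,zz in zip(r,z) for x in a])
def hull(s,xy):
    p=proj(s,bellpts()+[xy[0],xy[1],0]);return cv2.convexHull(p.astype(np.float32))[:,0]
def yellow(s):
    h=cv2.cvtColor(s["image"],cv2.COLOR_BGR2HSV);m=cv2.inRange(h,(20,110,60),(35,255,255));m[:150]=0
    k,l,st,c=cv2.connectedComponentsWithStats(m)
    return (l==1+st[1:,4].argmax()).astype(np.uint8)
def bell(s,x0):
    m=yellow(s);c=cv2.convexHull(cv2.findNonZero(m))[:,0].astype(float)
    f=lambda x:[cv2.pointPolygonTest(hull(s,x).reshape(-1,1,2),(float(p[0]),float(p[1])),True)-.3 for p in c]
    r=least_squares(f,x0,diff_step=1e-3,loss="soft_l1");return r.x,np.sqrt(np.mean(r.fun**2))
def ring(s,x0):
    g=s["image"].min(2).astype(int);v,u=np.mgrid[:420,:560];W=ray(s,np.c_[u.ravel(),v.ravel()],.08)
    d=np.hypot(*(W-x0).T);k=(g.ravel()>120)&(d<.05)
    w=W[k]
    r=least_squares(lambda p:np.hypot(*(w-p[:2]).T)-.0355,x0,loss="soft_l1",f_scale=.001)
    return r.x,k.sum()
E
python3 - <<'E'
from h import *
for n,e in(("top",(302,280)),("side",(240,265))):
    s=snapshot(n)
    W=cloud(s);m=(abs(W[...,2]-.08)<.004)&(abs(W[...,0]-.49)<.1)&(abs(W[...,1]+.05)<.1)
    w=W[m][:,:2];c=cv2.minEnclosingCircle((w*1000).astype(np.float32))
    print(n,"pad",c,"bell",bell(s,[.49,-.043]),"ring",ring(s,np.array(c[0])/1000))
    u,v=e;cv2.imwrite(f"pics/c_{n}.png",cv2.resize(s["image"][v-45:v+55,u-50:u+50],None,fx=4,fy=4,interpolation=cv2.INTER_CUBIC))
cv2.imwrite("pics/c.png",np.hstack([cv2.imread("pics/c_top.png"),cv2.imread("pics/c_side.png")]))
s=snapshot("top");W=cloud(s)
for u,v in((383,324),(275,361),(308,215)):print(W[v,u])
for sn,uv in(("top",(317,296)),("side",(233,273))):print(ray(snapshot(sn),uv,.098))
h=cv2.cvtColor(s["image"],cv2.COLOR_BGR2HSV);
for m in (cv2.inRange(h,(0,120,80),(8,255,255)),):
    k,l,st,c=cv2.connectedComponentsWithStats(m)
    print([(st[i],np.nanmedian(W[l==i],0)) for i in range(1,k) if st[i,4]>20])
E
```

```text
top pad ((484.6133728027344, -60.666778564453125), 44.98442077636719) bell (array([ 0.49114429, -0.0441269 ]), np.float64(0.9094837075708906)) ring (array([ 0.48362619, -0.05729654]), np.int64(948))
side pad ((481.51416015625, -61.60686492919922), 45.85874938964844) bell (array([ 0.48920438, -0.04394117]), np.float64(0.5980018496449202)) ring (array([ 0.48150797, -0.06181823]), np.int64(282))
[ 0.42321801 -0.17995541  0.07495988]
[ 0.35604579 -0.00651968  0.0112621 ]
[ 0.61430227 -0.06424671  0.00460989]
[[ 0.46662786 -0.06895274]]
[[ 0.46467639 -0.06982462]]
[(array([307, 254,  16,   7,  80], dtype=int32), array([ 0.53353208, -0.0696665 ,  0.04809757])), (array([235, 355,  71,  14, 742], dtype=int32), array([ 0.35579222, -0.0032361 ,  0.00702327]))]
```

View pics/c.png

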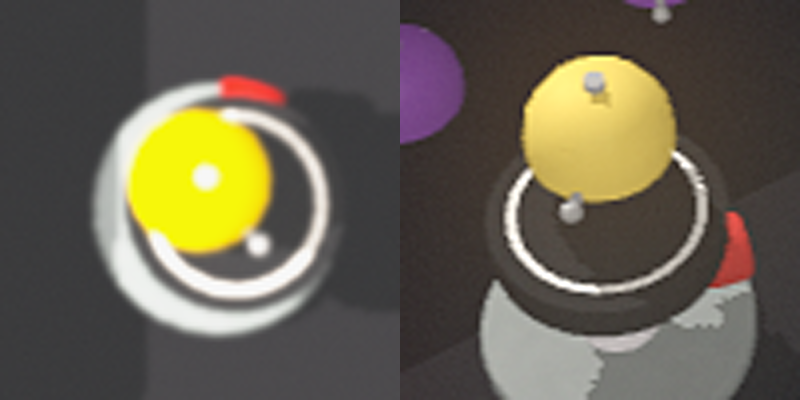

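The crop confirms it: the yellow dome, with its nut near (302,280) in the top view, overhangs the pad towards +y, and its striker ball is at (317,296). From the two cameras, the bell sits about (+7,+17) mm off the pad centre. I'll push it along (-0.38,-0.92) with the shut fingertips.

```bash
python3 - <<'E'
from h import *
from scipy.spatial.transform import Rotation as R
o=get_obs();print(o["time"],o["tool_pos"],o["ee_rot"],o["wrist_force"],o["width"])
M=R.from_euler("xyz",o["ee_rot"]).as_matrix();print(M.round(3))
E
```

```text
0.35 [ 0.18690803 -0.51715044  0.20520477] [-3.14113385e+00 -7.85133352e-05  3.46798268e-01] [-0.49976421  0.3263217   0.16127191] 0.09393001186332983
[[ 0.94  0.34 -0.  ]
 [ 0.34 -0.94  0.  ]
 [ 0.   -0.   -1.  ]]
```

drive_tool --pt "0 0 0 0 0 -0.92" --pt "0 0 0 0 0 -0.92" --pt "0 0 0 0 0 -0.92" --pt "0 0 0 0 0 -0.92" --pt "0 0 0 0 0 -0.92" --pt "0 0 0 0 0 -0.92" --pt "0 0 0 0 0 -0.92" --pt "0 0 0 0 0 -0.92" --pt "0 0 0 0 0 -0.92" --gripper 1

```text
time: 1.48
tool_pos: [0.1869, -0.5173, 0.2055]
ee_rot: [3.142, 0.0, 1.178]
wrist_force: [-0.3, -1.0, 0.0]
width: 0.0074
finger_force: 0.0
```

drive_tool --pt "0.96 0.153 0 0 0 0" --pt "0.96 0.153 0 0 0 0" --pt "0.96 0.153 0 0 0 0" --pt "0.96 0.153 0 0 0 0" --pt "0.96 0.153 0 0 0 0" --pt "0.96 0.153 0 0 0 0" --pt "0.96 0.153 0 0 0 0" --pt "0.96 0.153 0 0 0 0" --pt "0.96 0.153 0 0 0 0" --pt "0.96 0.153 0 0 0 0" --pt "0.96 0.153 0 0 0 0" --pt "0.96 0.153 0 0 0 0" --pt "0.96 0.153 0 0 0 0" --pt "0.96 0.153 0 0 0 0" --pt "0.96 0.153 0 0 0 0" --pt "0.96 0.153 0 0 0 0" --pt "0 0 0 0 0 0" --pt "0 0 0 0 0 0"

```text
time: 3.72
tool_pos: [0.5139, 0.0114, 0.2053]
ee_rot: [-3.141, 0.001, 1.175]
wrist_force: [-0.3, 0.2, 1.0]
width: 0.0005
finger_force: 0.0
```

drive_tool --pt "0 0 0.6 0 0 0" --pt "0 0 0.6 0 0 0" --pt "0 0 0.6 0 0 0" --pt "0 0 0.6 0 0 0" --pt "0 0 0.5 0 0 0" --pt "0 0 0 0 0 0" --pt "0 0 0 0 0 0"

```text
time: 4.6
tool_pos: [0.5146, 0.011, 0.0906]
ee_rot: [3.14, -0.0, 1.174]
wrist_force: [-0.8, 0.1, -0.4]
width: 0.0003
finger_force: 0.0
```

```bash
python3 - <<'E'
from h import *
im=[]
for n,e in(("top",(302,280)),("side",(240,255))):
    s=snapshot(n);u,v=e
    try: print(n,bell(s,[.49,-.043]))
    except Exception as x: print(x)
    print(proj(s,[.4843,-.0607,.08]))
    im.append(cv2.resize(s["image"][v-50:v+50,u-50:u+50],None,fx=4,fy=4,interpolation=cv2.INTER_CUBIC))
cv2.imwrite("pics/d.png",np.hstack(im))
E
```

```text
top (array([ 0.49121307, -0.04300397]), np.float64(5.2408183947963956))
[[310.61244543 285.15189534]]
side (array([ 0.48923514, -0.04398581]), np.float64(0.6142648695276015))
[[242.81659057 270.61893243]]
```

View pics/d.png

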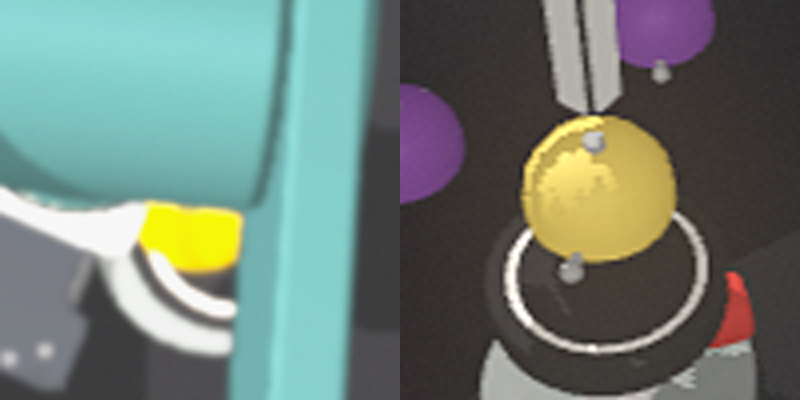

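Top view: the arm hides most of the pad. Side view: the shut fingertips (tip at crop (590,110)) stand behind the bell, clear of it, and the side camera sees the bell and ring well. I'll use it for tracking, with the offset taken in the side frame.

drive_tool --pt "0 -0.03 0.08 0 0 0" --pt "-0.1 0 0 0 0 0" --pt "-0.1 0 0 0 0 0" --pt "-0.1 0 0 0 0 0" --pt "-0.1 0 0 0 0 0" --pt "-0.05 0 0 0 0 0" --pt "-0.03 0 0 0 0 0" --pt "-0.03 0 0 0 0 0" --pt "-0.03 0 0 0 0 0" --pt "-0.03 0 0 0 0 0" --pt "-0.03 0 0 0 0 0" --pt "-0.03 0 0 0 0 0" --pt "0 0 0 0 0 0"

```text
time: 6.32
tool_pos: [0.5035, -0.011, 0.0863]
ee_rot: [3.141, 0.0, 1.175]
wrist_force: [-0.3, 0.3, 0.1]
width: 0.0004
finger_force: 0.2
```

```bash
cat > m.py <<'E'
from h import *
s=snapshot("side");b,e=bell(s,[.487,-.05]);r,k=ring(s,np.array([.4815,-.0618]))
print("off mm",((b-[.4815,-.0618])*1e3).round(1),e,"ring",r,k,"t",get_obs()["time"],get_obs()["tool_pos"])
E
python3 m.py
```

```text
off mm [ 6.8 15.5] 0.5639834112480768 ring [ 0.48163525 -0.06159822] 285 t 6.375 [ 0.50346835 -0.01103533  0.08627855]
```

drive_tool --pt "-0.025 0 0 0 0 0" --pt "-0.025 0 0 0 0 0" --pt "-0.025 0 0 0 0 0" --pt "-0.025 0 0 0 0 0" --pt "-0.025 0 0 0 0 0" --pt "-0.025 0 0 0 0 0" --pt "-0.025 0 0 0 0 0" --pt "-0.025 0 0 0 0 0" --pt "-0.025 0 0 0 0 0" --pt "-0.025 0 0 0 0 0" --pt "0 0 0 0 0 0"

```text
time: 7.75
tool_pos: [0.4995, -0.0203, 0.0862]
ee_rot: [-3.142, 0.0, 1.175]
wrist_force: [0.6, 0.7, 0.2]
width: 0.0003
finger_force: 0.1
```

```bash
python3 m.py
```

```text
off mm [2.5 6.2] 0.5067281017915459 ring [ 0.4822301  -0.05909939] 366 t 7.8 [ 0.49955543 -0.02032772  0.08625674]
```

drive_tool --pt "-0.025 0 0 0 0 0" --pt "-0.025 0 0 0 0 0" --pt "-0.025 0 0 0 0 0" --pt "-0.025 0 0 0 0 0" --pt "-0.025 0 0 0 0 0" --pt "-0.025 0 0 0 0 0" --pt "-0.01 0 0 0 0 0" --pt "0 0 0 0 0 0" --pt "0.1 0 0 0 0 0" --pt "0.3 0 0 0 0 0" --pt "0.6 0 0 0 0 0" --pt "0 0 -0.8 0 0 0" --pt "0 0 -0.8 0 0 0" --pt "0 0 -0.8 0 0 0" --pt "0.9 0 -0.3 0 0 0" --pt "0.9 0 0 0 0 0" --pt "0.9 0 0 0 0 0" --pt "0.9 0 0 0 0 0" --pt "0.9 0 0 0 0 0"

```text
time: 10.18
tool_pos: [0.5823, 0.1789, 0.1941]
ee_rot: [-3.142, 0.0, 1.175]
wrist_force: [1.0, -1.3, -0.5]
width: 0.0003
finger_force: 0.0
```

```bash
python3 m.py; python3 - <<'E'
from h import *
im=[]
for n,e in(("top",(308,283)),("side",(240,265))):
    s=snapshot(n);u,v=e
    print(n,bell(s,[.484,-.06]))
    W=cloud(s);m=(abs(W[...,2]-.08)<.004)&(abs(W[...,0]-.484)<.07)&(abs(W[...,1]+.06)<.07)
    print(cv2.minEnclosingCircle((W[m][:,:2]*1000).astype(np.float32)))
    im.append(cv2.resize(s["image"][v-50:v+50,u-50:u+50],None,fx=4,fy=4,interpolation=cv2.INTER_CUBIC))
cv2.imwrite("pics/e.png",np.hstack(im))
E
```

```text
off mm [0.2 0.8] 0.5865908786232459 ring [ 0.48229835 -0.05906778] 423 t 10.225 [0.58314284 0.18302107 0.19336371]
top (array([ 0.48367954, -0.05927329]), np.float64(0.9905241919808485))
((484.6744079589844, -60.51376724243164), 44.91496276855469)
side (array([ 0.48166751, -0.06099631]), np.float64(0.573351610935823))
((481.7736511230469, -62.05424499511719), 45.48569107055664)
```

View pics/e.png

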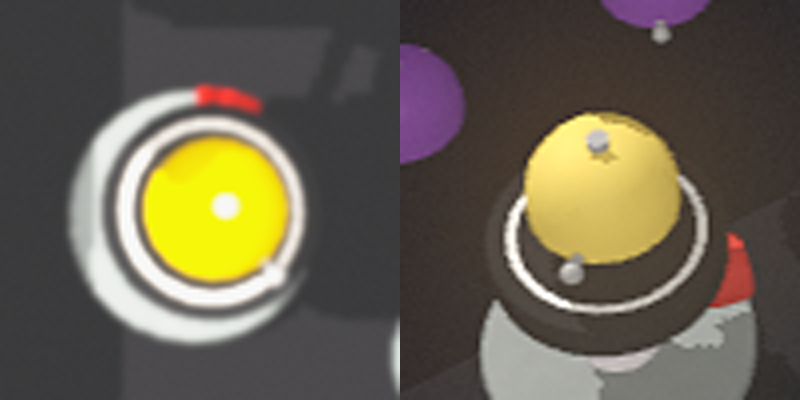

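The bell stands upright. Its dome is inside the ring in both views, centred to about 1.5 mm; the slight shift in the top view, with the dome at crop (215,210), is parallax. The fingers are clear of it, so I'm handing in.

```bash
python3 -c "
from bench import close_job
print(close_job())"
```

```text
the job is handed in; nothing more can be done
None
```

The yellow bell stands upright, about 1.5 mm from the pad's centre by both cameras, with its dome inside the white ring. The fingers are well clear, the jar, lever and wrench were not touched, and the job was handed in at about 10 s.

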